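# Gauge the oak threshold piece

### The arm

A 6-joint arm with a two-finger parallel gripper is mounted at the origin on the work surface. World frame = base frame: x ahead of the robot, y to its left, z up, the work surface at z = 0. Lengths are in m, angles in rad, forces in N, time in s.
With the tool pointing down it reaches from about 0.375 to 0.925 m from the base axis. Payload 5.7 kg.
Tool frame: the origin (TCP) lies at the very end of the fingers, on their centre line; the grasp point (between the pads) lies 19 mm behind it; x points along the fingers, z is the direction in which the jaws open and shut, and the axes are right-handed (so a half turn about x gives the same grasp; the last joint's range is limited). The gripper opens to 85 mm and grips with 20 to 120 N. Pads are 22 mm wide; open, the fingers measure 114 mm over their backs; the gripper's body (76 mm by 85 mm) begins 54 mm behind the grasp point. The pads swing forward as they close: fully open they stand 13 mm farther back than shut.
Start: joints at [1.149, 0.359, 1.51, -0, 1.272, -0.115], TCP at [0.181, 0.572, 0.231] pointing down, gripper open.
Joint ranges: [-2.97, 2.97], [-1.01, 2.36], [0.21, 2.38], [-0.96, 4.11], [0.2, 2.71], [-2.98, 2.98]. Speed limits (rad/s): [2.39, 2.39, 3.14, 3.14, 3.14, 3.14].

### API

Orientations are given as a unit quaternion [x, y, z, w].
In Python, from cell import readout, cams, job gives the robot as it stands.
- The arm moves only by the tool servo_tool, never from a script. Its argument "plan" is a list of rows, each a list of 6 numbers: the shift along the tool's x, y, z in mm, then the turn, a rotation vector about the tool's x, y, z in rad. A call has exactly 8 rows; each row shifts and turns the pose as measured when the row begins, along the tool's axes as they then stand; what a row does not reach is not made up. A row lasts 1/10 s, in which the tool goes at most 50 mm and 8.59 degrees, less where a joint would pass 70% of its speed; a pose out of reach is approached as far as the arm can. A call is refused whole if a number of a shift passes 50 or a number of a turn 0.15, either way. A call with a gripper value outside its range is refused whole. "hand" is the opening, from -1 (shut) to 1 (fully open), set as the call begins (left out, the last holds). The fingers move at their own pace and stop on an object; "newtons" is the grip in N (left out, the last holds). Time passes only in rows, so rows that do not move let the fingers close, or fill a call up. It gives the time, the measured TCP pose, the force and the opening at its end, in the units of the state.
- readout.get_obs(): the state, without advancing time (a new reading comes with each control period).
- cams.camera(name): name is "side" or "top"; returns a dict with "color" (420x560x3 uint8, red, green, blue), "mtx" (3x3 intrinsics, pixels), "eye" and "orientation" of the camera in the world. Camera axes: x right, y up, looking along -z (the intrinsics and any distortion apply to the point x, -y, -z); pixel columns grow to the right and rows downward; lengths in m; the calibration is good to about 2 mm. A picture is of the moment at which its call begins. There is no depth.
- job.close_job(): hands the job in, once; it reports no verdict.
The state is a dict: "time_s": time; "joint_pos": joint angles; "dq": joint speeds; "tau": joint torques, N m; "tcp_pos": TCP position; "ee_rot": TCP orientation; "wrist_force": force on the tool from outside, world axes, zero at the start; "wrist_torque": the same for the moment, N m; "width": finger opening in m.
Only numpy, scipy, OpenCV 4.12 (cv2) and the standard library are available. Lean on these libraries where they do the work, as an engineer would, in place of code of your own. Each camera call takes 0.05 s, during which the arm holds its last target.

### The job

Slide the oak threshold piece along the table, keeping it flat, until its blue patch lies under the raised foot of the height gauge. Then press the gauge arm's orange pad down so that the foot stands on the blue patch and is pushed in about half of its 16 mm travel, never right to its stop, and leave it standing there for me to read. Leave the flask, the bowl, the spoon and the fork where they are.

Things in the scene. Friction and masses are not known exactly. Their poses are not given: they have to be found in the camera images.
- sill: loose oak threshold piece, a light wooden bar 200 mm long (its x), 60 mm wide (its y), 30 mm high, 0.28 kg give or take a third, lying flat on the table; origin at the centre of its underside, z up
- patch (a point): centre of the round blue patch, 44 mm across, on the top face of the oak piece: 65 mm from the piece's middle towards its +x end, 30 mm above the table
- gauge: fixed height gauge, 230 mm tall: blue base 110 mm (x) by 130 mm (y) by 22 mm high with a steel column of 18 mm diameter; origin under the middle of the base. The column's axis is 25 mm from the origin along the gauge's +x; the arm reaches along its -x, and the foot hangs 115 mm from the origin along -x, 60 mm ahead of the base, straight over the bare table. The oak piece starts on the gauge's -y side, its +x end pointing roughly along the gauge's +y
- pad_top (a point): centre of the top of the round orange thumb pad, 40 mm across, straight above the foot, at the free end of the grey arm (22 mm wide, 20 mm high, its underside 30 mm below this point, the barrel's 34 mm); 195 mm above the table when joint gauge_arm is 0, lower by that joint's value
- foot_tip (a point): centre of the underside of the steel foot, 16 mm across, on a white rod under the arm; with nothing under it 80 mm below pad_top
- gauge_arm (a joint): slide of the arm on the column in m: 0 at the top, grows as the arm goes down, stop at 0.110. It moves under a push of about 6 N (friction) and stays where it is left. The foot would meet the 30 mm high oak piece at 0.085
- gauge_foot (a joint): how far the sprung foot is pushed up into the arm in m: 0 fully out, 0.016 at its stop; about 1 N to start and 2.2 N at half travel. The height under the foot is 0.115 - gauge_arm + gauge_foot
- flask: purple flask with a black and grey flip-top, 70 mm across, about 197 mm tall, origin under its middle; leave alone
- bowl: small bamboo bowl, 110 mm across, 50 mm tall, origin under its middle; leave alone
- spoon: white plastic spoon, 170 mm long, lying flat; leave alone
- fork: steel fork, about 178 mm long, lying flat; leave alone

How it is judged:
On the way:
1. the oak piece lies flat with its blue patch under the foot, the foot still free above it (horizontal distance between patch and foot_tip below 0.022 m and angle between sill's own z axis and vertical below 0.05 rad and height (world z) of foot_tip above 0.035 m), for 0.2 s.
At the end, for the whole second after the job is handed in: The oak piece lies flat and still on the table; the middle of the foot stands on the blue patch (within 22 mm of its centre); the foot is pushed in 4 to 12 mm of its 16 mm; the arm stays still where it was pressed (horizontal distance between patch and foot_tip below 0.022 m and angle between sill's own z axis and vertical below 0.05 rad and height (world z) of sill below 0.004 m and value of joint gauge_foot between 0.004 and 0.012 m and linear speed of sill below 0.01 m/s and velocity of joint gauge_arm between -0.003 and 0.003 m/s); the robot touches nothing.
It fails at once if the foot is pushed in to its stop (beyond 15 mm) (value of joint gauge_foot above 0.015 m).
It fails at once if the oak piece is lifted off the table (more than 15 mm) instead of slid (height (world z) of sill above 0.015 m).
It fails at once if flask, bowl, spoon or fork is moved by more than 30 mm (distance of any of flask, bowl, spoon, fork from where it was at the start of the episode above 0.03 m).
It also fails if it takes over 53 s, if anything falls off the work surface, if the arm or the gripper's body presses on something with over 40 N, if the wrist force passes 120 N, or if a joint passes its speed limit or range.

## Working session

There is one attempt and no reset: what is moved stays moved. The work goes in short steps, Python scripts to look and compute and a tool call to move; the robot and the scene stay as the last step left them, time stands still between calls to the robot, and variables do not carry over. Pictures are saved under pics/ and viewed, and the job is handed in when it is done.

Besides the shell and the picture viewer there is one more tool, called after "Request:" as name(argument=value, ...) on one line, values as JSON. servo_tool: Moves the arm, as the interface text tells. Its arguments: {"type":"object","properties":{"plan":{"type":"array"},"hand":{"type":"number"},"newtons":{"type":"number"}},"required":["plan"]}

```bash
ls; mkdir -p pics; python3 - <<'E'
from cell import readout,cams
import cv2
o=readout.get_obs();print(o)
for n in("side","top"):
    c=cams.camera(n);print(n,c["mtx"],c["eye"],c["orientation"],[k for k in c])
    cv2.imwrite(f"pics/{n}0.png",c["color"][:,:,::-1])
E
```

```text
pics
{'time_s': 0.0, 'joint_pos': array([ 1.14889112e+00,  3.59539905e-01,  1.51148102e+00,  4.65032807e-05,
        1.27250792e+00, -1.15101912e-01]), 'dq': array([ 1.53276141e-03, -1.37604443e-03, -1.76277516e-03, -9.71721968e-04,
       -8.87468752e-06,  4.71116108e-04]), 'tau': array([ 1.09915277e-04, -5.27601242e+01, -2.78633595e+01, -5.03607941e-05,
        1.23179881e-02, -1.80155411e-05]), 'tcp_pos': array([0.18090725, 0.57133216, 0.23041434]), 'ee_rot': array([-0.41804868,  0.57113434,  0.41739942,  0.56992858]), 'wrist_force': array([-0.19432681, -0.10049877, -0.41185608]), 'wrist_torque': array([-0.04300281,  0.00829004, -0.03642206]), 'width': 0.08523919577119372}
side [[444.81047574   0.         278.64406206]
 [  0.         444.81047574 216.68583127]
 [  0.           0.           1.        ]] [ 0.08855821 -0.9136502   1.00621697] [ 0.42007415 -0.09961357 -0.19679458  0.88027651] ['color', 'mtx', 'eye', 'orientation']
top [[426.37480376   0.         281.20867535]
 [  0.         426.37480376 207.48533195]
 [  0.           0.           1.        ]] [0.35390056 0.02059026 1.28555394] [ 0.07306329 -0.06673369 -0.69734659  0.70987048] ['color', 'mtx', 'eye', 'orientation']
```

View pics/side0.png

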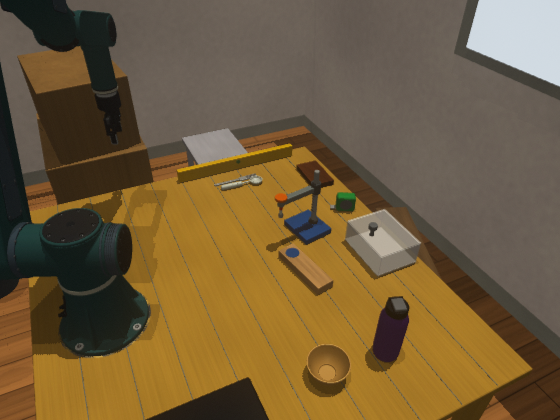

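View pics/top0.png

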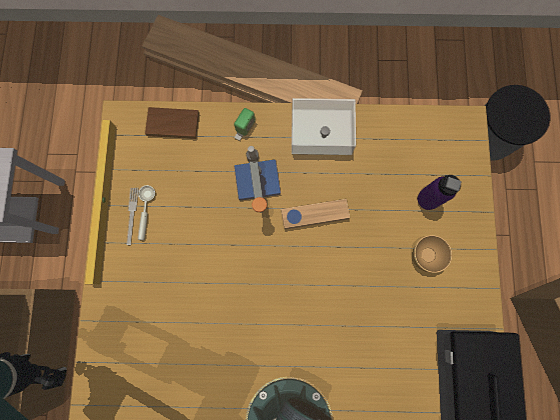

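The top view shows the sill at about (316,214), its patch at (293,216), the orange pad at (260,204) and the blue base at (257,180). The flask and bowl are to the right, and the fork and spoon to the left, all well away. Next I'll measure.

```bash
cat > h.py <<'E'
import numpy as np,cv2
from scipy.spatial.transform import Rotation as R
from cell import readout,cams
def ray(c,uv):
    K=c["mtx"];d=np.array([(uv[0]-K[0,2])/K[0,0],-(uv[1]-K[1,2])/K[1,1],-1.])
    return np.array(c["eye"]),R.from_quat(c["orientation"]).apply(d)
def onz(c,uv,z):
    e,d=ray(c,uv);return e+d*(z-e[2])/d[2]
def tri(c1,p1,c2,p2):
    a,u=ray(c1,p1);b,v=ray(c2,p2);u/=np.linalg.norm(u);v/=np.linalg.norm(v)
    s=np.linalg.lstsq(np.c_[u,-v],b-a,rcond=None)[0]
    p,q=a+s[0]*u,b+s[1]*v;return (p+q)/2,np.linalg.norm(p-q)
def blobs(c,lo,hi,amin=15):
    h=cv2.cvtColor(c["color"],cv2.COLOR_RGB2HSV);m=cv2.inRange(h,np.array(lo),np.array(hi))
    n,l,s,ce=cv2.connectedComponentsWithStats(m)
    return [(ce[i].round(1).tolist(),s[i].tolist()) for i in range(1,n) if s[i,4]>=amin],l
E
python3 - <<'E'
from h import *
C={n:cams.camera(n) for n in("side","top")}
for n,c in C.items():
    print(n,"blue",blobs(c,(105,120,50),(125,255,255))[0])
    print(n,"orange",blobs(c,(3,190,150),(12,255,255))[0])
    im=c["color"]
    for p in ([(293,216),(320,213),(260,204),(300,230)] if n=="top" else [(292,253),(310,272),(281,199),(300,300)]):
        print(p,cv2.cvtColor(im[p[1]:p[1]+1,p[0]:p[0]+1],cv2.COLOR_RGB2HSV)[0,0])
t=C["top"]["color"][130:260,210:370];cv2.imwrite("pics/tz.png",cv2.resize(t[:,:,::-1],None,fx=5,fy=4.6,interpolation=cv2.INTER_CUBIC)[:600,:800])
t=C["side"]["color"][160:300,250:380];cv2.imwrite("pics/sz.png",cv2.resize(t[:,:,::-1],None,fx=4,fy=4,interpolation=cv2.INTER_CUBIC))
E
```

```text
side blue [([298.8, 219.3], [286, 211, 25, 18, 232]), ([314.4, 230.3], [299, 220, 31, 20, 258]), ([292.2, 252.5], [287, 249, 12, 8, 76])]
side orange [([280.7, 196.9], [275, 194, 12, 7, 63])]
(292, 253) [110 128  98]
(310, 272) [ 16 154 161]
(281, 199) [ 12 239 197]
(300, 300) [ 19 193 169]
top blue []
top orange []
(293, 216) [111 102 127]
(320, 213) [ 16 109 175]
(260, 204) [ 13 153 204]
(300, 230) [ 18 133 184]
```

View pics/tz.png

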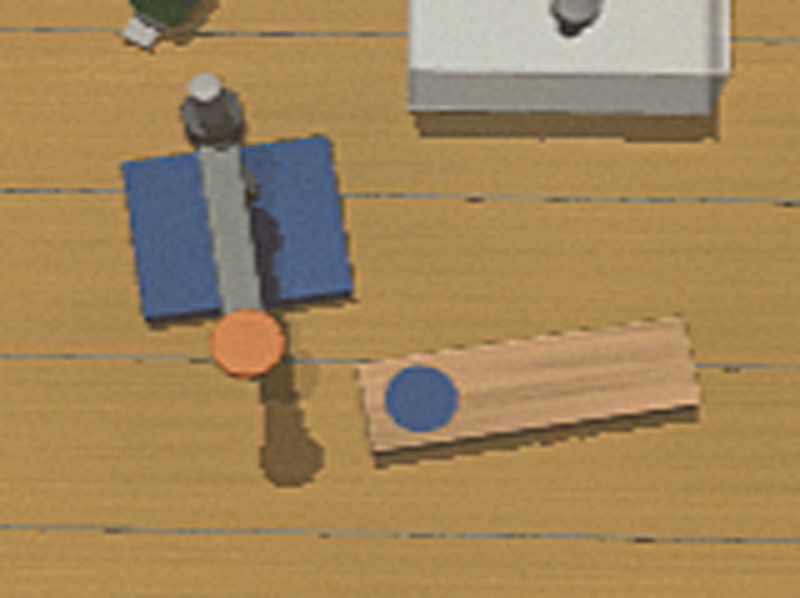

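View pics/sz.png

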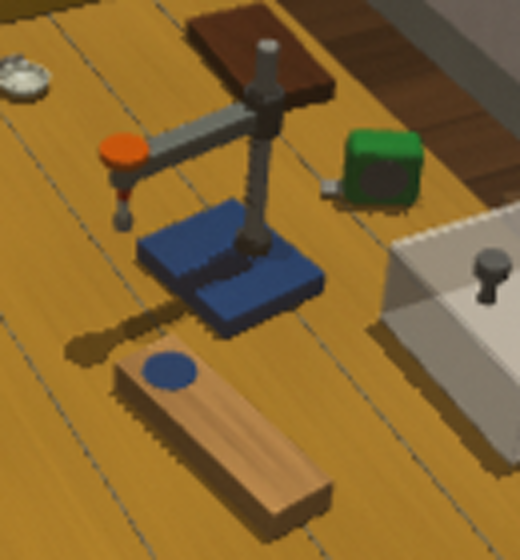

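In the zooms the patch sits at about (294,216) in top and (292,252.5) in side. The pad is at about (259.6,204.5) in top and (281,197) in side. The sill's top-face corners are clear too.

```bash
cat > meas.py <<'E'
from h import *
def meas(C,box=None):
    out={}
    T,S=C["top"],C["side"]
    def pick(c,lo,hi,near):
        b,_=blobs(c,lo,hi,20); b=[x for x in b if near(x)]
        return b
    tb=blobs(T,(105,80,60),(120,255,255),20)[0]; sb=blobs(S,(105,110,50),(125,255,255),20)[0]
    to=blobs(T,(5,140,190),(14,255,255),20)[0]; so=blobs(S,(3,190,130),(13,255,255),20)[0]
    return tb,sb,to,so
E
python3 - <<'E'
from meas import *
C={n:cams.camera(n) for n in("side","top")}
for b in meas(C):print(b)
T=C["top"];S=C["side"]
print("pad",tri(T,(259.6,204.5),S,(280.9,197.2)), onz(T,(259.6,204.5),.195),onz(S,(280.9,197.2),.195))
print("patch",tri(T,(294.2,216.5),S,(292.2,252.5)),onz(T,(294.2,216.5),.03),onz(S,(292.2,252.5),.03))
z=lambda u,v:(210+u/5-.4,130+v/4.6-.4)
for p in [(358,366),(375,450),(697,404),(684,318)]:print("sill corner",onz(T,z(*p),.03))
for p in [(122,164),(145,320),(352,294),(328,136)]:print("base corner",onz(T,z(*p),.022))
for n,p in dict(flask=(432,197),bowl=(432,254)).items():print(n,onz(T,p,.03))
E
```

```text
[([270.0, 176.2], [258, 160, 22, 35, 487]), ([243.7, 180.6], [235, 163, 19, 36, 500]), ([293.7, 216.3], [287, 210, 14, 14, 151])]
[([298.8, 219.4], [286, 211, 25, 18, 239]), ([314.3, 230.1], [299, 219, 31, 21, 279]), ([292.2, 252.5], [287, 249, 12, 8, 79])]
[([259.0, 204.0], [252, 198, 15, 13, 149])]
[([280.5, 196.9], [275, 194, 12, 7, 70])]
pad (array([0.58273198, 0.08954915, 0.18352296]), np.float64(0.0015035739734360714)) [0.57962872 0.08905954 0.195     ] [0.57660613 0.07547452 0.195     ]
patch (array([ 0.57949224, -0.0052924 ,  0.02962512]), np.float64(0.0010779511762065905)) [ 0.5789059  -0.00511153  0.03      ] [ 0.57985306 -0.00572534  0.03      ]
sill corner [0.60058942 0.03417001 0.03      ]
sill corner [0.54539788 0.0230296  0.03      ]
sill corner [ 0.57891632 -0.16872862  0.03      ]
sill corner [ 0.63598075 -0.16163446  0.03      ]
base corner [0.73777989 0.18248112 0.022     ]
base corner [0.63089259 0.16418112 0.022     ]
base corner [0.65062786 0.03880598 0.022     ]
base corner [0.75944572 0.05573271 0.022     ]
flask [ 0.64567369 -0.4190874   0.03      ]
bowl [ 0.47421232 -0.41036772  0.03      ]
```

```bash
cat > go.py <<'E'
from h import *
def want(jaw):  # tool down, jaw axis heading (rad) of tool z
    z=np.array([np.cos(jaw),np.sin(jaw),0]);x=np.array([0,0,-1.]);return R.from_matrix(np.c_[x,np.cross(z,x),z])
def rows(target,jaw,n,step=50,turn=.15):
    "suggest rows"
    o=readout.get_obs();p=o["tcp_pos"].copy();r=R.from_quat(o["ee_rot"]);w=want(jaw)
    for i in range(n):
        d=r.inv().apply(np.array(target)-p)*1000;m=np.abs(d).max()
        L=np.linalg.norm(d)
        if L>step:d*=step/L
        t=(r.inv()*w).as_rotvec();
        a=np.linalg.norm(t)
        if a>turn:t*=turn/a
        d=d.round(0);t=t.round(3)
        print([*d.tolist(),*t.tolist()],end=",")
        p+=r.apply(d/1000);r=r*R.from_rotvec(t)
        if i%8==7:print("  ->",p.round(3))
def st():
    o=readout.get_obs();r=R.from_quat(o["ee_rot"]).as_matrix()
    print(round(o["time_s"],2),o["tcp_pos"].round(4),"x",r[:,0].round(3),"z",r[:,2].round(3),"F",o["wrist_force"].round(1),"w",round(o["width"],4),o["joint_pos"].round(2))
E
python3 - <<'E'
from go import *
st()
th=np.arctan2(.173,.985)
# two-step error to either half-turn
for a in(th,th+np.pi):
    t=(R.from_quat(readout.get_obs()["ee_rot"]).inv()*want(a)).as_rotvec();print(a,t)
E
```

```text
0.3 [0.1811 0.5718 0.231 ] x [-0.    -0.001 -1.   ] z [ 0.302  0.953 -0.001] F [-0.4  0.2  0.8] w 0.0855 [ 1.15  0.36  1.51  0.    1.27 -0.12]
0.17386126313410155 [ 1.09010087e+00 -6.38060744e-04  2.74548282e-04]
3.315453916723895 [-2.05149166e+00 -3.13271299e-04 -7.28054522e-04]
```

```bash
python3 - <<'E'
from go import *
rows((.597,-.107,.24),.174,16,step=49,turn=.075)
E
```

```text
[-1.0, -37.0, -32.0, 0.075, -0.0, 0.0],[-1.0, -39.0, -29.0, 0.075, -0.0, 0.0],[-0.0, -41.0, -26.0, 0.075, -0.0, 0.0],[-1.0, -43.0, -23.0, 0.075, -0.0, 0.0],[-0.0, -45.0, -20.0, 0.075, -0.0, 0.0],[-1.0, -46.0, -16.0, 0.075, -0.0, 0.0],[-0.0, -47.0, -13.0, 0.075, -0.0, 0.0],[-1.0, -48.0, -9.0, 0.075, -0.0, 0.0],  -> [0.385 0.239 0.236]
[-0.0, -49.0, -6.0, 0.075, -0.0, 0.0],[-1.0, -49.0, -2.0, 0.075, -0.0, 0.0],[-0.0, -49.0, 2.0, 0.075, -0.0, 0.0],[-1.0, -49.0, 5.0, 0.075, -0.0, 0.0],[-0.0, -48.0, 9.0, 0.075, -0.0, 0.0],[-1.0, -47.0, 13.0, 0.075, -0.0, 0.0],[-0.0, -46.0, 16.0, 0.04, -0.0, 0.001],[-1.0, -45.0, 18.0, -0.0, -0.0, -0.0],  -> [ 0.589 -0.095  0.24 ]
```

Request:
servo_tool(plan=[[-4, -37, -32, 0.075, 0, 0], [-4, -39, -29, 0.075, 0, 0], [-4, -41, -26, 0.075, 0, 0], [-4, -43, -23, 0.075, 0, 0], [-4, -45, -20, 0.075, 0, 0], [-4, -46, -16, 0.075, 0, 0], [-4, -47, -13, 0.075, 0, 0], [-4, -48, -9, 0.075, 0, 0]], hand=1, newtons=25)

```text
time_s: 1.1
tcp_pos: [0.385, 0.2347, 0.2627]
ee_rot: [-0.226, 0.669, 0.227, 0.671]
wrist_force: [1.6, 0.7, 0.3]
width: 0.0851
```

```bash
python3 - <<'E'
from go import *
st();rows((.597,-.107,.24),.174,16,step=49,turn=.075)
E
```

```text
1.1 [0.385  0.2347 0.2627] x [ 0.002  0.003 -1.   ] z [0.795 0.607 0.004] F [1.6 0.7 0.3] w 0.0851 [ 0.39  0.11  1.77  0.    1.26 -0.26]
[3.0, -49.0, -5.0, 0.075, 0.001, -0.0],[3.0, -49.0, -1.0, 0.075, 0.0, -0.0],[3.0, -49.0, 3.0, 0.075, 0.0, -0.001],[3.0, -49.0, 6.0, 0.075, 0.001, -0.0],[2.0, -48.0, 10.0, 0.075, 0.0, -0.001],[3.0, -47.0, 13.0, 0.075, 0.001, -0.0],[2.0, -46.0, 17.0, 0.028, 0.0, -0.0],[3.0, -45.0, 18.0, 0.0, 0.0, -0.0],  -> [ 0.591 -0.099  0.24 ]
[0.0, -9.0, 4.0, 0.0, 0.0, -0.0],[0.0, -0.0, 0.0, 0.0, 0.0, -0.0],[0.0, -0.0, 0.0, 0.0, 0.0, -0.0],[0.0, -0.0, 0.0, 0.0, 0.0, -0.0],[0.0, -0.0, 0.0, 0.0, 0.0, -0.0],[0.0, -0.0, 0.0, 0.0, 0.0, -0.0],[0.0, -0.0, 0.0, 0.0, 0.0, -0.0],[0.0, -0.0, 0.0, 0.0, 0.0, -0.0],  -> [ 0.597 -0.107  0.24 ]
```

Request:
servo_tool(plan=[[0, -49, -5, 0.075, 0, 0], [0, -49, -1, 0.075, 0, 0], [0, -49, 3, 0.075, 0, 0], [0, -49, 6, 0.075, 0, 0], [0, -48, 10, 0.075, 0, 0], [0, -47, 13, 0.075, 0, 0], [0, -46, 17, 0.03, 0, 0], [0, -45, 18, 0, 0, 0]])

```text
time_s: 1.9
tcp_pos: [0.5894, -0.1094, 0.2647]
ee_rot: [-0.05, 0.702, 0.054, 0.708]
wrist_force: [0.8, 0.7, 0.3]
width: 0.0853
```

```bash
python3 - <<'E'
from go import *
st();rows((.597,-.107,.06),.174,8,step=35,turn=.075)
E
```

```text
1.9 [ 0.5894 -0.1094  0.2647] x [ 0.008  0.005 -1.   ] z [0.989 0.147 0.009] F [0.8 0.7 0.3] w 0.0853 [-0.3   0.33  1.47  0.01  1.33 -0.45]
[35.0, 0.0, 1.0, -0.027, 0.009, -0.004],[35.0, 0.0, 1.0, 0.0, 0.0, 0.0],[35.0, 0.0, 1.0, 0.0, 0.0, 0.0],[35.0, 0.0, 2.0, 0.0, 0.0, 0.0],[35.0, 1.0, 1.0, 0.0, 0.0, 0.0],[30.0, -0.0, 2.0, 0.0, 0.0, 0.0],[-0.0, -0.0, -0.0, 0.0, 0.0, 0.0],[-0.0, -0.0, -0.0, 0.0, 0.0, 0.0],  -> [ 0.597 -0.107  0.06 ]
```

Request:
servo_tool(plan=[[30, 0, 2, -0.027, 0.009, -0.004], [35, 0, 2, 0, 0, 0], [35, 0, 2, 0, 0, 0], [35, 0, 1, 0, 0, 0], [35, 0, 1, 0, 0, 0], [30, 0, 0, 0, 0, 0], [0, 0, 0, 0, 0, 0], [0, 0, 0, 0, 0, 0]])

```text
time_s: 2.7
tcp_pos: [0.6065, -0.1194, 0.0598]
ee_rot: [-0.061, 0.702, 0.056, 0.708]
wrist_force: [0.0, -0.2, 0.6]
width: 0.0852
```

```bash
python3 - <<'E'
from go import *
st();rows((.597,-.107,.008),.174,8,step=15,turn=.075)
C={n:cams.camera(n) for n in("side","top")}
t=C["top"]["color"][130:260,210:370];s=C["side"]["color"][190:320,240:400]
cv2.imwrite("pics/a1.png",cv2.resize(np.vstack([t,s])[:,:,::-1],None,fx=2.3*1.0,fy=2.3,interpolation=cv2.INTER_CUBIC))
E
```

```text
2.7 [ 0.6065 -0.1194  0.0598] x [ 0.009 -0.005 -1.   ] z [0.986 0.165 0.008] F [ 0.  -0.2  0.6] w 0.0852 [-0.3   0.57  1.64 -0.    0.92 -0.47]
[14.0, 4.0, -2.0, -0.008, 0.008, 0.007],[14.0, 4.0, -2.0, -0.0, 0.0, -0.0],[14.0, 4.0, -2.0, -0.0, 0.0, -0.0],[10.0, 2.0, -1.0, -0.0, 0.0, -0.0],[-0.0, -0.0, -0.0, -0.0, 0.0, -0.0],[-0.0, -0.0, -0.0, -0.0, 0.0, -0.0],[-0.0, -0.0, -0.0, -0.0, 0.0, -0.0],[-0.0, -0.0, -0.0, -0.0, 0.0, -0.0],  -> [ 0.597 -0.107  0.008]
```

View pics/a1.png

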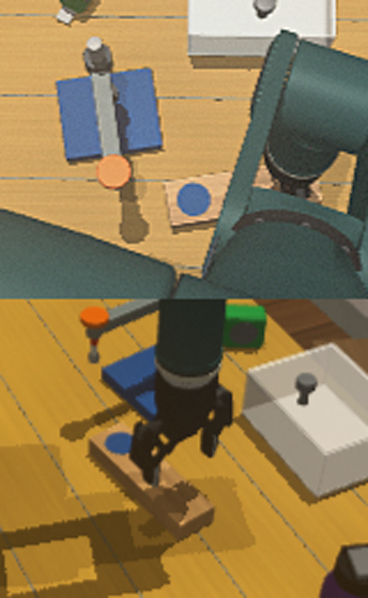

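The gripper straddles the sill past its middle, and the patch and pad are both visible. I'll descend and close.

Request:
servo_tool(plan=[[14, 0, -3, 0, 0.008, 0.007], [14, 0, -2, 0, 0, 0], [14, 0, -2, 0, 0, 0], [10, 0, 0, 0, 0, 0], [0, 0, 0, 0, 0, 0], [0, 0, 0, 0, 0, 0], [0, 0, 0, 0, 0, 0], [0, 0, 0, 0, 0, 0]])

```text
time_s: 3.6
tcp_pos: [0.6041, -0.1222, 0.0102]
ee_rot: [-0.06, 0.701, 0.057, 0.708]
wrist_force: [-0.5, 0.3, -0.2]
width: 0.0854
```

```bash
python3 -c "
from go import *
st()"
```

```text
3.6 [ 0.6041 -0.1222  0.0102] x [ 0.011 -0.003 -1.   ] z [0.986 0.165 0.01 ] F [-0.5  0.3 -0.2] w 0.0854 [-0.31  0.64  1.67  0.    0.82 -0.48]
```

Request:
servo_tool(plan=[[4, 0, -5, 0, 0.01, 0.003], [0, 0, 0, 0, 0, 0], [0, 0, 0, 0, 0, 0], [0, 0, 0, 0, 0, 0], [0, 0, 0, 0, 0, 0], [0, 0, 0, 0, 0, 0], [0, 0, 0, 0, 0, 0], [0, 0, 0, 0, 0, 0]], hand=-0.1, newtons=25)

```text
time_s: 4.4
tcp_pos: [0.5998, -0.1233, 0.007]
ee_rot: [-0.059, 0.704, 0.058, 0.705]
wrist_force: [0.3, 0.3, -0.3]
width: 0.0593
```

```bash
python3 - <<'E'
from go import *
from meas import meas
st()
C={n:cams.camera(n) for n in("side","top")}
for b in meas(C):print(b)
t=C["top"]["color"][130:260,210:370];s=C["side"]["color"][190:320,240:400]
cv2.imwrite("pics/a2.png",cv2.resize(np.vstack([t,s])[:,:,::-1],None,fx=2.3*1.0,fy=2.3,interpolation=cv2.INTER_CUBIC))
E
```

```text
4.4 [ 0.5998 -0.1233  0.007 ] x [ 0.002 -0.002 -1.   ] z [0.986 0.165 0.001] F [ 0.3  0.3 -0.3] w 0.0593 [-0.31  0.64  1.68 -0.    0.82 -0.48]
[([270.0, 176.5], [258, 160, 22, 35, 500]), ([243.8, 180.8], [235, 163, 19, 36, 506]), ([294.4, 214.5], [287, 210, 14, 12, 101])]
[([297.6, 220.3], [286, 211, 21, 18, 222]), ([302.6, 233.8], [299, 230, 7, 9, 37]), ([292.2, 252.4], [286, 249, 13, 8, 83])]
[([259.7, 201.9], [252, 197, 15, 11, 104])]
[([280.6, 197.0], [275, 194, 12, 7, 73])]
```

View pics/a2.png

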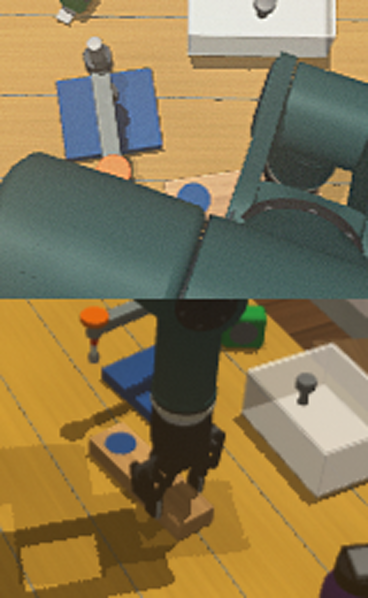

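```bash
python3 - <<'E'
from go import *
for n in("side","top"):
    cv2.imwrite(f"pics/f_{n}.png",cams.camera(n)["color"][:,:,::-1])
E
```

```text
(no output)
```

View pics/f_side.png

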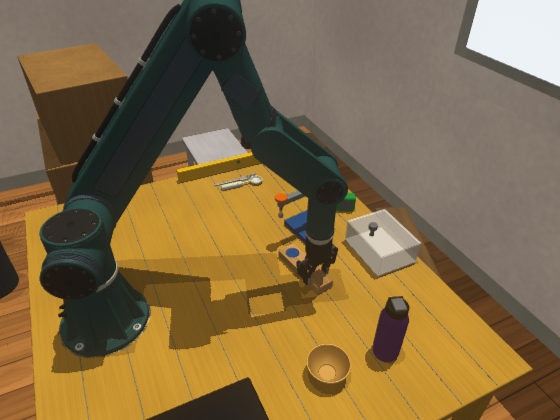

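View pics/f_top.png

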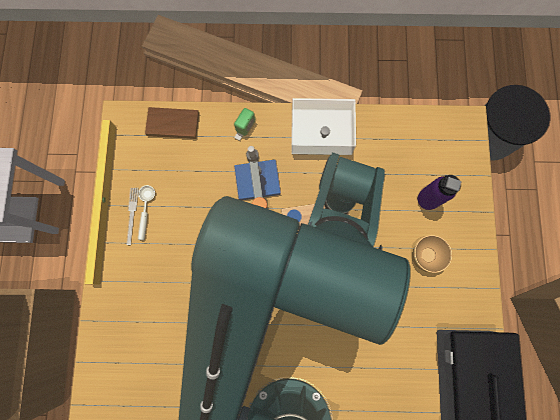

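Everything is clear: the wrist fork is well above the pad. Now slide about +94 mm along tool y and +17 mm along tool z.

Request:
servo_tool(plan=[[0, 6, 1, 0, 0, 0], [0, 11, 2, 0, 0, 0], [0, 11, 2, 0, 0, 0], [0, 11, 2, 0, 0, 0], [0, 11, 2, 0, 0, 0], [0, 11, 2, 0, 0, 0], [0, 11, 2, 0, 0, 0], [0, 8, 2, 0, 0, 0]])

```text
time_s: 5.4
tcp_pos: [0.6013, -0.0355, 0.007]
ee_rot: [-0.06, 0.704, 0.058, 0.705]
wrist_force: [0.4, -1.7, 0.0]
width: 0.0592
```

```bash
python3 -c "
from go import *
from meas import meas
st()
C={n:cams.camera(n) for n in('side','top')}
print(meas(C)[1]);S=C['side']
st()
for b in meas(C)[1]: print(onz(S,b[0],.03))
"
```

```text
5.4 [ 0.6013 -0.0355  0.007 ] x [ 0.002 -0.003 -1.   ] z [0.986 0.166 0.001] F [ 0.4 -1.7  0. ] w 0.0592 [-0.17  0.63  1.7  -0.    0.81 -0.34]
[([289.2, 221.3], [286, 218, 6, 8, 32]), ([322.7, 225.5], [317, 219, 13, 13, 80])]
5.5 [ 0.6013 -0.0347  0.007 ] x [ 0.002 -0.002 -1.   ] z [0.986 0.166 0.001] F [-0.4  2.4  1. ] w 0.0594 [-0.17  0.63  1.7  -0.    0.81 -0.34]
[0.64103302 0.13814843 0.03      ]
[0.73500845 0.06986453 0.03      ]
```

Request:
servo_tool(plan=[[0, 4, 0, 0, 0, 0], [0, 3, 1, 0, 0, 0], [0, 0, 0, 0, 0, 0], [0, 0, 0, 0, 0, 0], [0, 0, 0, 0, 0, 0], [0, 0, 0, 0, 0, 0], [0, 0, 0, 0, 0, 0], [0, 0, 0, 0, 0, 0]])

```text
time_s: 6.3
tcp_pos: [0.6012, -0.0276, 0.007]
ee_rot: [-0.059, 0.704, 0.058, 0.705]
wrist_force: [-0.5, 1.6, 0.1]
width: 0.0595
```

```bash
python3 - <<'E'
from go import *
st()
C={n:cams.camera(n) for n in("side","top")}
t=C["top"]["color"][130:260,210:370];s=C["side"]["color"][170:300,240:400]
cv2.imwrite("pics/a3.png",cv2.resize(np.hstack([t,s])[:,:,::-1],None,fx=2.5,fy=2.5,interpolation=cv2.INTER_CUBIC))
cv2.imwrite("pics/a3s.png",cv2.resize(s[:,:,::-1],None,fx=4.5,fy=4.5,interpolation=cv2.INTER_CUBIC))
E
```

```text
6.3 [ 0.6012 -0.0276  0.007 ] x [ 0.002 -0.001 -1.   ] z [0.986 0.165 0.001] F [-0.5  1.6  0.1] w 0.0595 [-0.16  0.63  1.7  -0.    0.81 -0.32]
```

View pics/a3s.png

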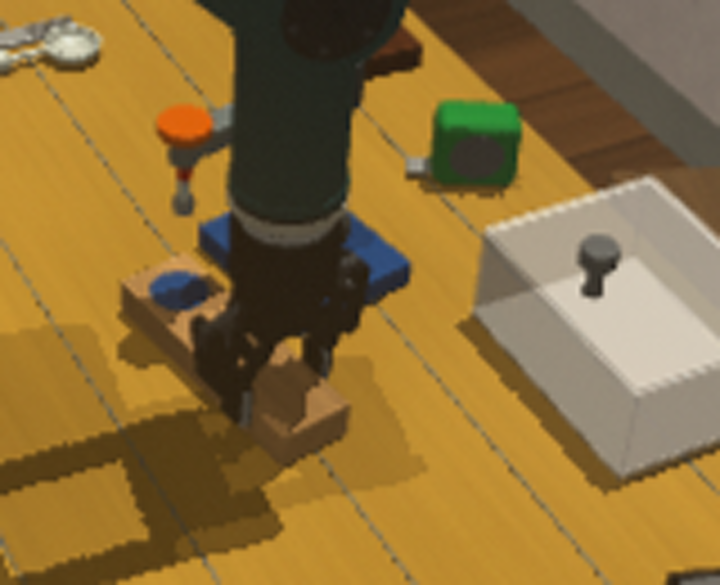

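The sill has slid: the patch is at about (280,234.7) and the foot at about (280.9,215.7) in the side view. I'll release, retreat upward and check from above.

Request:
servo_tool(plan=[[0, 0, 0, 0, 0, 0], [0, 0, 0, 0, 0, 0], [0, 0, 0, 0, 0, 0], [0, 0, 0, 0, 0, 0], [-20, 0, 0, 0, 0, 0], [-30, 0, 0, 0, 0, 0], [-40, -5, 0, 0, 0, 0], [-45, -10, 0, 0, 0, 0]], hand=1)

```text
time_s: 7.2
tcp_pos: [0.5977, -0.0415, 0.1384]
ee_rot: [-0.058, 0.71, 0.059, 0.7]
wrist_force: [1.4, -0.0, -0.3]
width: 0.0853
```

Request:
servo_tool(plan=[[-45, -25, -10, 0, 0, 0], [-45, -30, -20, 0, 0, 0], [-35, -30, -30, 0, 0, 0], [0, -35, -40, 0, 0, 0], [0, -30, -40, 0, 0, 0], [0, -20, -40, 0, 0, 0], [0, 0, -10, 0, 0, 0], [0, 0, 0, 0, 0, 0]], hand=-1)

```text
time_s: 8.0
tcp_pos: [0.4476, -0.2379, 0.2656]
ee_rot: [-0.063, 0.703, 0.056, 0.706]
wrist_force: [0.5, -0.0, 0.1]
width: -0.0001
```

```bash
python3 - <<'E'
from go import *
from meas import meas
st()
C={n:cams.camera(n) for n in("side","top")}
for b in meas(C):print(b)
cv2.imwrite("pics/b_top.png",C["top"]["color"][:,:,::-1])
s=C["side"]["color"][180:280,230:350]
cv2.imwrite("pics/b_side.png",cv2.resize(s[:,:,::-1],None,fx=6,fy=6,interpolation=cv2.INTER_CUBIC))
t=C["top"]["color"][140:250,210:340]
cv2.imwrite("pics/b_topz.png",cv2.resize(t[:,:,::-1],None,fx=5,fy=5,interpolation=cv2.INTER_CUBIC))
E
```

```text
8.0 [ 0.4476 -0.2379  0.2656] x [ 0.004 -0.009 -1.   ] z [0.986 0.167 0.003] F [ 0.5 -0.   0.1] w -0.0001 [-0.62  0.19  1.67 -0.01  1.28 -0.79]
[([270.0, 176.3], [258, 160, 22, 35, 486]), ([243.7, 180.6], [235, 163, 19, 36, 500]), ([258.1, 216.4], [255, 212, 7, 10, 51])]
[([317.3, 229.3], [306, 219, 24, 21, 214])]
[([258.9, 203.9], [252, 197, 15, 14, 155])]
[]
```

View pics/b_topz.png

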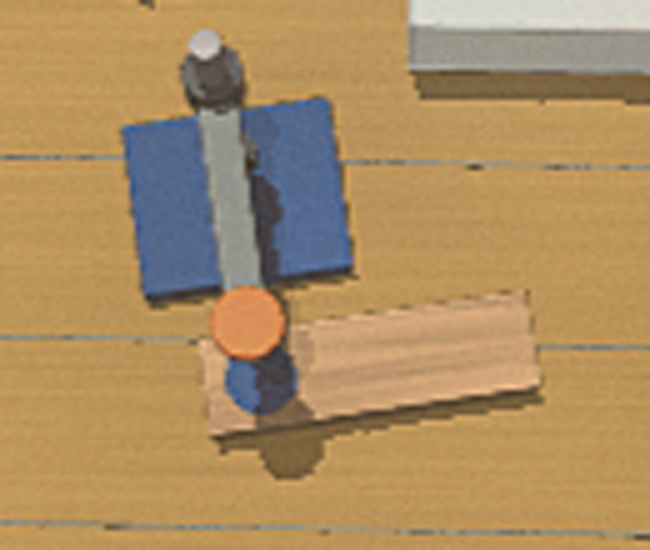

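View pics/b_side.png

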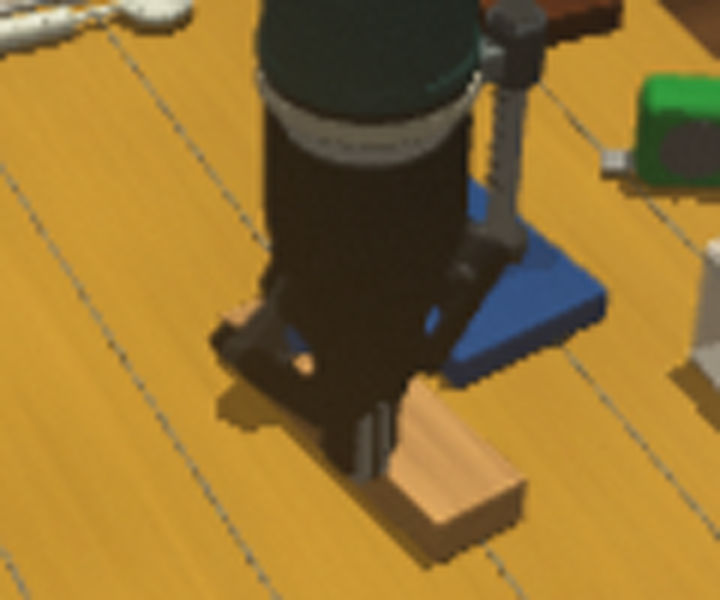

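```bash
python3 - <<'E'
from go import *
T=cams.camera("top")
print("patch",onz(T,(261.8,215.2),.03))
for z in(.195,.19,.185):print("pad",onz(T,(259.2,204.2),z))
z=lambda u,v:(210+u/5-.4,140+v/5-.4)
c=[onz(T,z(*p),.03) for p in [(203,340),(212,432),(540,386),(526,292)]]
print(np.round(c,4));m=np.mean(c,0);d=(c[0]+c[1]-c[2]-c[3]);d/=np.linalg.norm(d);print(m,d,m+.065*d)
b=[onz(T,z(*p),.022) for p in [(122,129),(146,295),(352,267),(328,99)]];m=np.mean(b,0);d=b[0]+b[3]-b[1]-b[2];d/=np.linalg.norm(d);print("foot from base",m-.115*d,d)
rows((.58,.09,.26),.174,16,step=48)
E
```

```text
patch [0.58118739 0.0918992  0.03      ]
pad [0.58041156 0.09012816 0.195     ]
pad [0.58145008 0.09044698 0.19      ]
pad [0.58248859 0.0907658  0.185     ]
[[ 0.6038  0.1274  0.03  ]
 [ 0.548   0.1202  0.03  ]
 [ 0.5792 -0.075   0.03  ]
 [ 0.6366 -0.0665  0.03  ]]
[0.59190359 0.02651912 0.03      ] [-0.16238608  0.9867273   0.        ] [0.5813485  0.09065639 0.03      ]
foot from base [0.58183115 0.09098739 0.022     ] [0.98599887 0.16675198 0.        ]
[0.0, 41.0, 25.0, -0.003, 0.004, 0.01],[1.0, 41.0, 25.0, -0.0, -0.0, 0.0],[1.0, 41.0, 25.0, -0.0, -0.0, 0.0],[1.0, 41.0, 25.0, -0.0, -0.0, 0.0],[1.0, 41.0, 25.0, -0.0, -0.0, 0.0],[0.0, 41.0, 26.0, -0.0, -0.0, 0.0],[1.0, 41.0, 26.0, -0.0, -0.0, 0.0],[0.0, 13.0, 8.0, -0.0, -0.0, 0.0],  -> [0.58 0.09 0.26]
[0.0, -0.0, -0.0, -0.0, -0.0, 0.0],[0.0, -0.0, -0.0, -0.0, -0.0, 0.0],[0.0, -0.0, -0.0, -0.0, -0.0, 0.0],[0.0, -0.0, -0.0, -0.0, -0.0, 0.0],[0.0, -0.0, -0.0, -0.0, -0.0, 0.0],[0.0, -0.0, -0.0, -0.0, -0.0, 0.0],[0.0, -0.0, -0.0, -0.0, -0.0, 0.0],[0.0, -0.0, -0.0, -0.0, -0.0, 0.0],  -> [0.58 0.09 0.26]
```

The patch is within about 2 mm of the foot axis in every estimate. Now move shut fingers over the pad.

Request:
servo_tool(plan=[[0, 35, 20, 0, 0.004, 0.01], [0, 41, 25, 0, 0, 0], [0, 41, 25, 0, 0, 0], [0, 41, 25, 0, 0, 0], [0, 41, 25, 0, 0, 0], [0, 41, 26, 0, 0, 0], [0, 35, 22, 0, 0, 0], [0, 15, 8, 0, 0, 0]])

```text
time_s: 8.95
tcp_pos: [0.5838, 0.0959, 0.2633]
ee_rot: [-0.063, 0.703, 0.064, 0.706]
wrist_force: [-0.7, -1.1, 0.7]
width: 0.0
```

Request:
servo_tool(plan=[[0, 0, 0, 0, 0, 0], [0, 0, 0, 0, 0, 0], [0, 0, 0, 0, 0, 0], [0, 0, 0, 0, 0, 0], [0, 0, 0, 0, 0, 0], [0, 0, 0, 0, 0, 0], [0, 0, 0, 0, 0, 0], [0, 0, 0, 0, 0, 0]])

```text
time_s: 9.75
tcp_pos: [0.5841, 0.0988, 0.262]
ee_rot: [-0.065, 0.703, 0.066, 0.705]
wrist_force: [0.5, -0.1, 0.7]
width: 0.0
```

```bash
python3 - <<'E'
from go import *
st();rows((.580,.090,.215),.174,8,step=15)
E
```

```text
9.75 [0.5841 0.0988 0.262 ] x [ 0.002  0.002 -1.   ] z [0.983 0.184 0.002] F [ 0.5 -0.1  0.7] w 0.0 [ 0.05  0.32  1.49  0.    1.33 -0.14]
[15.0, -2.0, -2.0, 0.011, 0.002, -0.001],[15.0, -3.0, -2.0, -0.0, 0.0, -0.0],[15.0, -3.0, -1.0, -0.0, 0.0, -0.0],[2.0, 0.0, -1.0, -0.0, 0.0, -0.0],[-0.0, 0.0, 0.0, -0.0, 0.0, -0.0],[-0.0, 0.0, 0.0, -0.0, 0.0, -0.0],[-0.0, 0.0, 0.0, -0.0, 0.0, -0.0],[-0.0, 0.0, 0.0, -0.0, 0.0, -0.0],  -> [0.58  0.09  0.215]
```

Request:
servo_tool(plan=[[10, -3, -2, 0, 0, 0], [15, -3, -2, 0, 0, 0], [15, -2, -1, 0, 0, 0], [6, 0, 0, 0, 0, 0], [5, 0, 0, 0, 0, 0], [5, 0, 0, 0, 0, 0], [0, 0, 0, 0, 0, 0], [0, 0, 0, 0, 0, 0]])

```text
time_s: 10.55
tcp_pos: [0.5806, 0.0886, 0.2026]
ee_rot: [-0.065, 0.703, 0.065, 0.705]
wrist_force: [0.3, -0.3, 0.2]
width: 0.0
```

```bash
python3 - <<'E'
from go import *
st()
C=cams.camera("side")["color"][160:260,230:350]
cv2.imwrite("pics/c1.png",cv2.resize(C[:,:,::-1],None,fx=5,fy=5,interpolation=cv2.INTER_CUBIC))
E
```

```text
10.55 [0.5806 0.0886 0.2026] x [ 0.003  0.001 -1.   ] z [0.983 0.183 0.003] F [ 0.3 -0.3  0.2] w 0.0 [ 0.03  0.37  1.58  0.    1.2  -0.15]
```

View pics/c1.png

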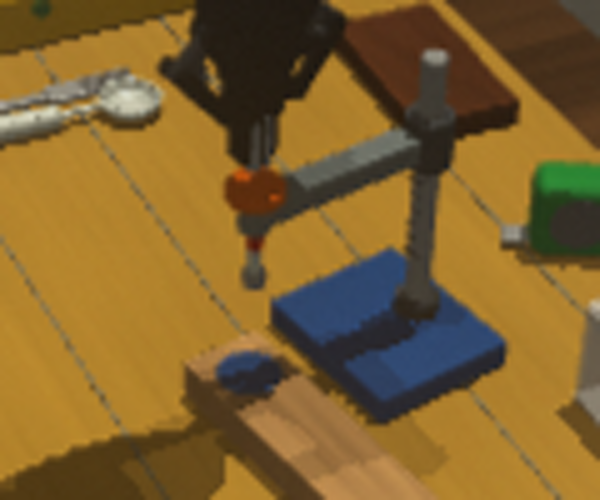

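The shut fingers stand just above the pad's centre at about (281,197), with the foot over the patch. I'll descend in small steps to find contact.

Request:
servo_tool(plan=[[3, 0, 0, 0, 0, 0], [3, 0, 0, 0, 0, 0], [3, 0, 0, 0, 0, 0], [3, 0, 0, 0, 0, 0], [3, 0, 0, 0, 0, 0], [3, 0, 0, 0, 0, 0], [0, 0, 0, 0, 0, 0], [0, 0, 0, 0, 0, 0]])

```text
time_s: 11.4
tcp_pos: [0.5818, 0.0889, 0.1845]
ee_rot: [-0.065, 0.702, 0.065, 0.706]
wrist_force: [-0.5, 0.7, 2.4]
width: 0.0004
```

```bash
python3 - <<'E'
from go import *
st()
C=cams.camera("side")["color"][160:260,230:350]
cv2.imwrite("pics/c2.png",cv2.resize(C[:,:,::-1],None,fx=5,fy=5,interpolation=cv2.INTER_CUBIC))
E
```

```text
11.4 [0.5818 0.0889 0.1845] x [ 0.006  0.002 -1.   ] z [0.983 0.183 0.006] F [-0.5  0.7  2.4] w 0.0004 [ 0.03  0.38  1.6   0.    1.16 -0.15]
```

View pics/c2.png

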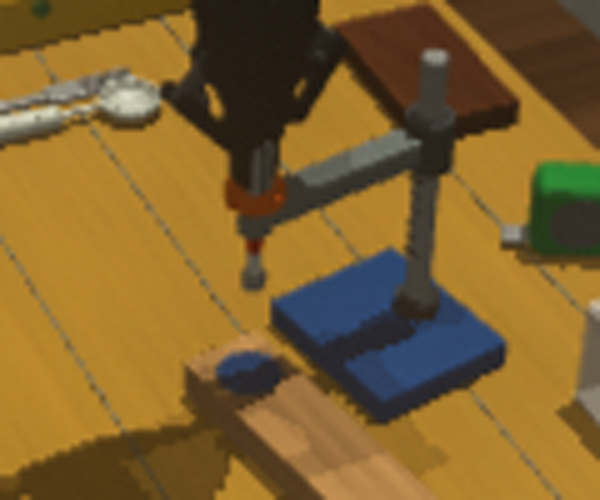

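Contact, with the wrist at 2.4 N. I'll press on down.

Request:
servo_tool(plan=[[6, 0, 0, 0, 0.006, 0], [7, 0, 0, 0, 0, 0], [7, 0, 0, 0, 0, 0], [7, 0, 0, 0, 0, 0], [7, 0, 0, 0, 0, 0], [7, 0, 0, 0, 0, 0], [7, 0, 0, 0, 0, 0], [5, 0, 0, 0, 0, 0]])

```text
time_s: 12.25
tcp_pos: [0.5819, 0.0889, 0.1339]
ee_rot: [-0.065, 0.704, 0.065, 0.704]
wrist_force: [-1.1, 0.4, 5.7]
width: -0.0002
```

```bash
python3 - <<'E'
from go import *
st()
C=cams.camera("side")["color"][160:260,230:350]
cv2.imwrite("pics/c3.png",cv2.resize(C[:,:,::-1],None,fx=5,fy=5,interpolation=cv2.INTER_CUBIC))
E
```

```text
12.25 [0.5819 0.0889 0.1339] x [ 0.001 -0.    -1.   ] z [0.983 0.184 0.001] F [-1.1  0.4  5.7] w -0.0002 [ 0.03  0.44  1.64 -0.    1.05 -0.15]
```

View pics/c3.png

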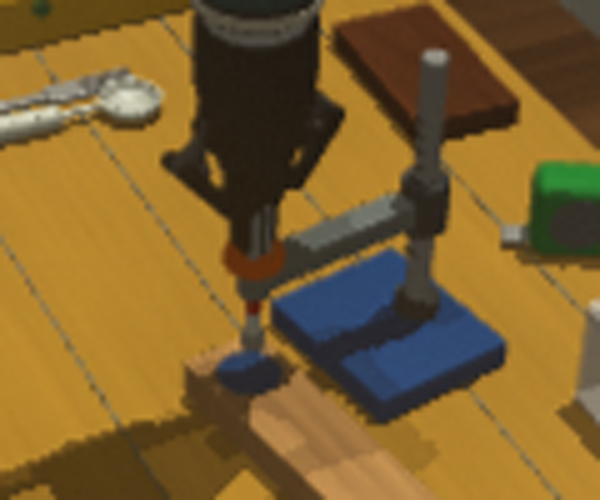

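The arm is going down with the fingers and the foot is centred over the patch. About 22 mm more brings it just short of contact.

Request:
servo_tool(plan=[[4, 0, 0, 0, 0, 0], [4, 0, 0, 0, 0, 0], [4, 0, 0, 0, 0, 0], [4, 0, 0, 0, 0, 0], [3, 0, 0, 0, 0, 0], [2, 0, 0, 0, 0, 0], [0, 0, 0, 0, 0, 0], [0, 0, 0, 0, 0, 0]])

```text
time_s: 13.1
tcp_pos: [0.582, 0.0889, 0.1124]
ee_rot: [-0.065, 0.704, 0.065, 0.704]
wrist_force: [-1.6, 0.2, 4.3]
width: -0.0001
```

```bash
python3 - <<'E'
from go import *
st()
C=cams.camera("side")["color"][190:250,250:310]
cv2.imwrite("pics/c4.png",cv2.resize(C[:,:,::-1],None,fx=9,fy=9,interpolation=cv2.INTER_CUBIC))
E
```

```text
13.1 [0.582  0.0889 0.1124] x [ 0.001 -0.    -1.   ] z [0.983 0.184 0.001] F [-1.6  0.2  4.3] w -0.0001 [ 0.03  0.47  1.66 -0.    1.01 -0.15]
```

View pics/c4.png

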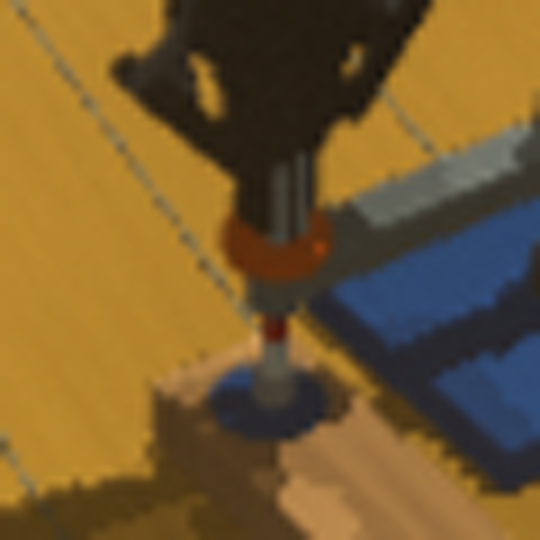

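The foot tip at about (280,235) is at or about to touch the patch centre, so 10 mm more, slowly.

Request:
servo_tool(plan=[[2, 0, 0, 0, 0, 0], [2, 0, 0, 0, 0, 0], [2, 0, 0, 0, 0, 0], [2, 0, 0, 0, 0, 0], [1, 0, 0, 0, 0, 0], [1, 0, 0, 0, 0, 0], [0, 0, 0, 0, 0, 0], [0, 0, 0, 0, 0, 0]])

```text
time_s: 13.95
tcp_pos: [0.582, 0.0889, 0.1033]
ee_rot: [-0.065, 0.703, 0.065, 0.705]
wrist_force: [-1.3, 0.2, 4.6]
width: -0.0
```

```bash
python3 - <<'E'
from go import *
st()
C=cams.camera("side")["color"][190:250,250:310]
cv2.imwrite("pics/c5.png",cv2.resize(C[:,:,::-1],None,fx=9,fy=9,interpolation=cv2.INTER_CUBIC))
st()
E
```

```text
13.95 [0.582  0.0889 0.1033] x [ 0.002 -0.    -1.   ] z [0.983 0.184 0.002] F [-1.3  0.2  4.6] w -0.0 [ 0.03  0.48  1.67 -0.    0.99 -0.15]
14.0 [0.582  0.0889 0.1033] x [ 0.002 -0.    -1.   ] z [0.983 0.184 0.002] F [-1.7 -1.   3.3] w -0.0001 [ 0.03  0.48  1.67 -0.    0.99 -0.15]
```

View pics/c5.png

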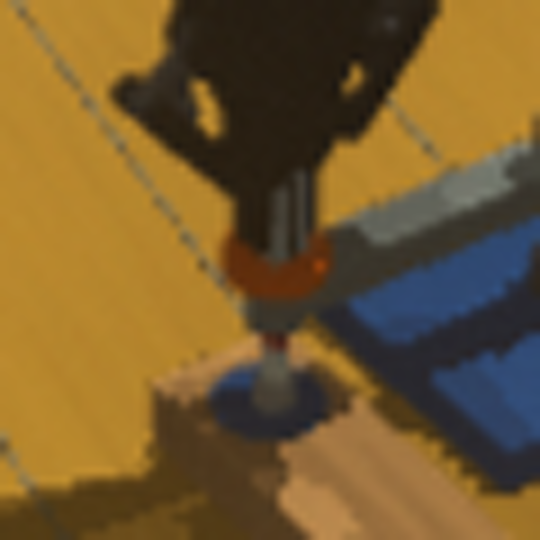

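Since the last picture the pad went down about 2.4 px and the foot tip under 1 px, so the spring is compressing, nominally 6.7 mm. I'll push 1 mm more, then retreat.

Request:
servo_tool(plan=[[1, 0, 0, 0, 0, 0], [0, 0, 0, 0, 0, 0], [0, 0, 0, 0, 0, 0], [0, 0, 0, 0, 0, 0], [-3, 0, 0, 0, 0, 0], [-10, 0, 0, 0, 0, 0], [-20, 0, 0, 0, 0, 0], [-30, 0, 0, 0, 0, 0]])

```text
time_s: 14.8
tcp_pos: [0.5787, 0.0887, 0.1632]
ee_rot: [-0.065, 0.707, 0.065, 0.701]
wrist_force: [0.8, -0.5, 0.8]
width: -0.0001
```

Request:
servo_tool(plan=[[-45, 0, 0, 0, 0, 0], [-45, 0, 0, 0, 0, 0], [-20, 30, -20, 0, 0, 0], [0, 40, -25, 0, 0, 0], [0, 40, -25, 0, 0, 0], [0, 40, -25, 0, 0, 0], [0, 30, -10, 0, 0, 0], [0, 0, 0, 0, 0, 0]])

```text
time_s: 15.6
tcp_pos: [0.444, 0.2511, 0.2884]
ee_rot: [-0.063, 0.7, 0.065, 0.708]
wrist_force: [0.3, -0.3, -0.1]
width: 0.0003
```

```bash
python3 - <<'E'
from go import *
st()
C={n:cams.camera(n) for n in("side","top")}
for n in C: cv2.imwrite(f"pics/d_{n}.png",C[n]["color"][:,:,::-1])
s=C["side"]["color"][190:250,250:310]
cv2.imwrite("pics/d_sz.png",cv2.resize(s[:,:,::-1],None,fx=9,fy=9,interpolation=cv2.INTER_CUBIC))
st()
E
```

```text
15.6 [0.444  0.2511 0.2884] x [ 0.01   0.004 -1.   ] z [0.984 0.179 0.011] F [ 0.3 -0.3 -0.1] w 0.0003 [ 0.38  0.17  1.63 -0.    1.33  0.2 ]
15.7 [0.4459 0.2487 0.2881] x [ 0.011  0.002 -1.   ] z [0.984 0.178 0.011] F [ 0.3 -0.5  0.8] w -0.0002 [ 0.37  0.17  1.63 -0.    1.33  0.2 ]
```

View pics/d_sz.png

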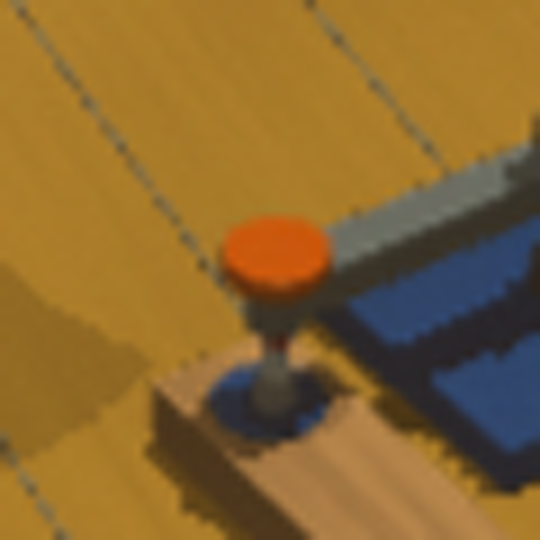

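View pics/d_top.png

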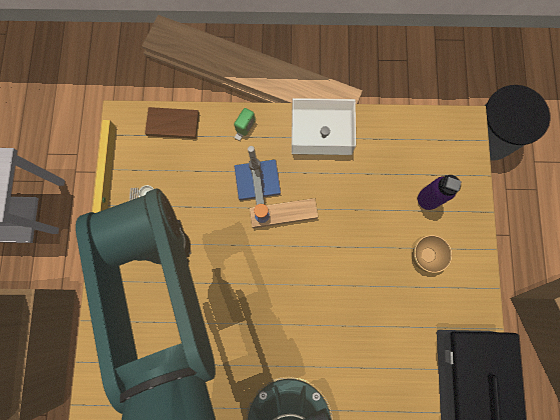

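The foot stands on the patch with the white rod shortened, and all the other items look unmoved. One numeric check of the pad height.

```bash
python3 - <<'E'
from go import *
from meas import meas
st()
C={n:cams.camera(n) for n in("side","top")}
m=meas(C);print(m[2],m[3])
i0=cv2.imread("pics/side0.png")[:,:,::-1]
i0={"color":np.ascontiguousarray(i0)}
lo,hi=(6,200,190),(13,255,255)
a=blobs(i0,lo,hi)[0];b=blobs(C["side"],lo,hi)[0];print(a,b)
S=C["side"]
from scipy.optimize import brentq
def zz(v,xy=(.581,.0905)):
    f=lambda z:(lambda e,d:np.cross(d,np.array([*xy,z])-e))(*ray(S,v))
    g=[(np.linalg.norm(f(z)),z) for z in np.linspace(0,.25,1001)];return min(g)[1]
print("start",zz(a[0][0]),"now",zz(b[0][0]), "eye-read",zz((280.3,217.8)))
E
```

```text
15.7 [0.4459 0.2487 0.2881] x [ 0.011  0.002 -1.   ] z [0.984 0.178 0.011] F [ 0.3 -0.5  0.8] w -0.0002 [ 0.37  0.17  1.63 -0.    1.33  0.2 ]
[([260.5, 209.9], [254, 204, 14, 13, 143])] [([280.1, 217.6], [275, 214, 12, 8, 71])]
[([280.6, 196.5], [275, 194, 12, 6, 59])] [([280.1, 217.2], [275, 214, 11, 7, 61])]
start 0.18625 now 0.10350000000000001 eye-read 0.101
```

```bash
python3 -c "
from cell import job
print(job.close_job())"
```

```text
the job is handed in; nothing more can be done
None
```

I slid the oak piece flat along the table, by a light grip on its sides, until its blue patch was under the foot. I then let go and pressed the orange pad down with the shut fingers. The robot backed well clear, and I handed the job in at about 16 s.

- **Patch under foot:** the camera estimates put the patch within about 2 mm of the foot's axis before pressing. Afterwards the side view shows the foot standing on the patch.
- **Foot travel:** the last reading I have at the fingertips was 0.1033 m, after which I pressed a further 1 mm. That puts the pad at about 0.1023 m, with the foot in about 7–8 mm. After the retreat the side camera read the pad at 0.101 to 0.1035 m, so about 6.5–9 mm, inside the 4–12 mm window.
- **Arm's starting height:** the arm did not start at its very top. The camera put the pad at about 0.186 m and touch came at about 0.185 m, against the text's 0.195 m at the top.
- **Forces:** the wrist force stayed under 6 N at every reading. It did not clearly rise when the foot met the oak, so that contact was judged from height and pictures only.
- **Other items:** the flask and bowl look unmoved in the last picture. The spoon and fork were partly hidden by the robot there, but the arm never came near them.

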